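# Close and latch the airway kit case

### The job

Shut the lid of the grey airway kit case, hook its toggle latch over the keeper on the lid and press the lever down fully home, so that the lid is pulled tight on its seal and stays so. Leave the bottle, the syringe and the elbow beside the case where they are.

Things in the scene. Friction and masses are not known exactly. Their poses are not given: they have to be found in the camera images.
- case: Grey moulded kit case, fixed to the trolley top, 240 mm wide, 170 mm deep, 135 mm high when shut (seam 95 mm up), single toggle latch of bright steel at the middle of its front. Origin: centre of its underside, on the work surface. Its own -x points straight out of its front (the latch side), y runs along its width, z up. The front rim face is 85 mm from the origin.
- lid (a joint): Angle of the lid about the hinge along the case's back rim (170 mm behind the front rim face, 95 mm up). 0: the lid rests loosely on its rubber seal, standing about 4 mm high at the front; positive: open (a stiff hinge holds it at any angle; a few N push it down); about -0.02: pulled down tight, rims nearly meeting. The seal springs back (about 14 N per mm), so only the latch keeps it tight.
- lid_press (a point): Point on the lid's flat top, on the middle line, 30 mm behind its front rim face (the lid is 40 mm high). A black carrying handle 100 mm long stands 24 mm high on the lid, 87 to 103 mm behind the front.
- keeper (a point): Middle of the top edge of the keeper's lip: a steel bracket on the lid's front, lip 22 mm wide, 3 mm thick, standing up 8 mm above the bracket's floor, 13 mm out of the front rim face (gap of 11.5 mm between lip and rim face). With the lid resting on the seal it is 120 mm above the work surface. The hook has to drop over this lip from above, its tooth between lip and lid.
- lever_pin (a point): Middle of the pin on which the lever turns, parallel to the case's width: 14 mm out of the front rim face, 70 mm above the work surface, fixed to the case.
- lever (a joint): Angle of the lever about lever_pin. 0: home, hanging straight down along the case's front; pi/2: straight out of the front; more: pointing up and out (stop at 2.6). Light friction holds it where it is left. With the hook on the keeper, pressing it down pulls the lid tight: some newtons at its end until about 0.4, where it goes over centre and snaps home by itself.
- lever_end (a point): Point in the middle of the lever's outer face, 36 mm from lever_pin along the lever. The lever is a steel plate 22 mm wide, 3 mm thick, 48 mm long from its pin, with a tip that curls outward; its outer face lies 4.5 mm outside the line through the pin.
- hook (a joint): Angle of the hook about its pin in the lever. The pin is 12 mm from lever_pin, on a line turned 0.35 rad from the lever's direction towards the case when the lever hangs home. The hook leans out of the upright, away from the case, by (hook minus lever) rad; negative: it leans towards the case. Light friction holds it.
- hook_grip (a point): Middle of the hook's plate, the place to take it: upright plate 32 mm wide along the case's width (pinch it across the width, by its side edges), 3 mm thick, 30 mm long. From the hook's pin it lies 44 mm along the hook and 9.1 mm to the outer side. Its own z runs along the hook from pin to claw, its own -x to the outer side.
- hook_seat (a point): Middle of the underside of the hook's bridge, the face that sits on the keeper's lip: 57.3 mm along the hook from its pin and 3.1 mm to the outer side. The bridge is 16 mm deep, reaching from the plate towards the case, and ends in a tooth 3 mm thick that hangs 6.5 mm below the seat, with 10 mm clear between tooth and plate.
- dropper: Small white dropper bottle, 28 mm in diameter, 62 mm high, standing. Origin: centre of its underside. Leave it.
- syringe: Clear syringe lying down, 125 mm long, 34 mm wide at its flange, 21 mm high. Origin under its middle, its x along it. Leave it.
- elbow: White plastic tube elbow, standing on its 29 mm wide foot, 49 mm high, side branch 32 mm long. Origin: centre of its underside. Leave it.

How it is judged:
On the way, in this order (a step that is already met when the one before it is completed fails the run):
1. the lid is down on its seal (value of joint lid below 0.02 rad), for 0.2 s.
2. the hook is over the keeper (distance between hook_seat and keeper below 0.006 m), for 0.2 s.
At the end, for the whole second after the job is handed in: The lever is home within 0.1 rad, the hook sits over the keeper (its seat within 6 mm of the lip's middle), and the lid is pulled at least 0.012 rad (2 mm at the front) below where it rests loosely on the seal (value of joint lever below 0.1 rad and value of joint lid below -0.012 rad and distance between hook_seat and keeper below 0.006 m); the robot touches nothing.
It fails at once if the dropper bottle was disturbed (distance of dropper from where it was at the start of the episode above 0.03 m).
It fails at once if the syringe was disturbed (distance of syringe from where it was at the start of the episode above 0.03 m).
It fails at once if the elbow connector was disturbed (distance of elbow from where it was at the start of the episode above 0.03 m).
It also fails if it takes over 54 s, if anything falls off the work surface, if the arm or the gripper's body presses on something with over 40 N, if the wrist force passes 120 N, or if a joint passes its speed limit or range.

### The arm

A 6-joint arm with a two-finger parallel gripper is mounted at the origin on the work surface. World frame = base frame: x ahead of the robot, y to its left, z up, the work surface at z = 0. Lengths are in m, angles in rad, forces in N, time in s.
With the tool pointing down it reaches from about 0.425 to 0.95 m from the base axis. Payload 3.5 kg.
Tool frame: the origin (TCP) lies midway between the tips of the shut fingers; the grasp point (between the pads) lies 19 mm behind it; z points along the fingers, y is the line along which they close (so a half turn about z gives the same grasp; the last joint's range is limited). The gripper opens to 85 mm and grips with 20 to 120 N. Pads are 22 mm wide; open, the fingers measure 114 mm over their backs; the gripper's body (76 mm by 85 mm) begins 54 mm behind the grasp point. The pads swing forward as they close: fully open they stand 13 mm farther back than shut.
Start: joints at [1.125, 0.286, 1.577, -0, 1.279, -0.15], TCP at [0.197, 0.646, 0.231] pointing down, gripper open.
Joint ranges: [-2.77, 2.77], [-0.9, 2.22], [0.21, 2.48], [-1.53, 4.67], [0.24, 2.81], [-2.84, 2.84]. Speed limits (rad/s): [2.79, 2.79, 3.14, 3.14, 3.14, 3.14].

### API

Orientations are given as a unit quaternion [x, y, z, w].
In Python, from plant import get_state, read_camera, ctrl gives the robot as it stands.
- The arm moves only by the shell command python3 -m crank 'ROWS' [FORCE]. ROWS is JSON, a list of rows, each a list of 3 entries, a list of its own where there are three numbers: the shift along the tool's x, y, z in mm, then the turn about the tool's z in degrees, then the closure in counts, from 0 (fully open) to 255 (shut). In form: [[[tx, ty, tz], yaw, claw], ...]. A call has 1 to 10 rows; each row is the pose to reach, as a shift and turn from the pose commanded when the call began, along the tool's axes at that moment; what a row does not reach only later rows make up. A row lasts 1/10 s, in which the tool goes at most 50 mm and 8.59 degrees, less where a joint would pass 70% of its speed; a pose out of reach is approached as far as the arm can. A call with a gripper value outside its range is refused whole. The fingers move at their own pace and stop on an object; FORCE is the grip in N (left out, the last holds). Time passes only in rows, so rows that repeat a pose let the fingers close. It gives the time, the measured TCP pose, the force, the opening and the grip force at its end, in the units of the state.
- get_state(): the state, without advancing time (a new reading comes with each control period).
- read_camera(name): name is "side" or "top"; returns a dict with "frame" (420x560x3 uint8, blue, green, red), "range_z" (420x560 float32, m along the optical axis (not along the pixel's ray), 0 where there is no reading), "vfov" (degrees; the focal length in pixels is half the picture's height over the tangent of half this angle, whatever the lens; pixels are square), "cx", "cy" (the principal point, pixels), "origin" and "orientation" of the camera in the world. Camera axes: x right, y down, z forward; pixel columns grow to the right and rows downward; lengths in m; the calibration is good to about 2 mm. A picture is of the moment at which its call begins.
- ctrl.sign_off(): hands the job in; it is judged then, once.
The state is a dict: "time": time; "qpos": joint angles; "dq": joint speeds; "joint_efforts": joint torques, N m; "eef_pos": TCP position; "tcp_rot": TCP orientation; "contact_force": force on the tool from outside, world axes, zero at the start; "wrist_torque": the same for the moment, N m; "opening": opening from 0.0 (shut) to 1.0 (fully open); "finger_force": force on a finger pad.
Only numpy, scipy, OpenCV 4.12 (cv2) and the standard library are available. Lean on these libraries where they do the work, as an engineer would, in place of code of your own. Each camera call takes 0.05 s, during which the arm holds its last target. There are 200 camera calls.

## Working session

There is one attempt and no reset: what is moved stays moved. The work goes in short steps, Python scripts to look and compute and a shell command to move; the robot and the scene stay as the last step left them, time stands still between calls to the robot, and variables do not carry over. Pictures are saved under pics/ and viewed, at most 10 in all, crops included, and the job is handed in when it is done.

```bash
ls; mkdir -p pics
cat > h.py <<'E'
import numpy as np,cv2
from scipy.spatial.transform import Rotation as R
from plant import get_state,read_camera,ctrl
def cam(n):
    c=read_camera(n); c['f']=c['frame'].shape[0]/2/np.tan(np.radians(c['vfov'])/2); c['R']=R.from_quat(c['orientation']).as_matrix(); return c
def cloud(c):
    h,w=c['range_z'].shape; u,v=np.meshgrid(np.arange(w),np.arange(h)); z=c['range_z']
    p=np.stack([(u-c['cx'])/c['f']*z,(v-c['cy'])/c['f']*z,z],-1)
    return p@c['R'].T+np.array(c['origin'])
E
python3 - <<'E'
from h import *
for n in('side','top'):
    c=cam(n);cv2.imwrite(f'pics/{n}0.png',c['frame']);np.save(f'{n}0.npy',cloud(c));print(n,{k:c[k] for k in('vfov','cx','cy','origin','orientation')})
print(get_state())
E
```

```text
pics
side {'vfov': 48.976420278977805, 'cx': 274.7494917542425, 'cy': 211.0478308523843, 'origin': array([ 0.2072559 , -0.67206052,  0.58575405]), 'orientation': array([ 0.8498508 , -0.20234533,  0.11309533, -0.4733069 ])}
top {'vfov': 46.57719101095336, 'cx': 281.269158422376, 'cy': 211.275801373259, 'origin': array([0.38371428, 0.03110805, 0.94341368]), 'orientation': array([ 0.71290009, -0.69606629,  0.07029889, -0.04820013])}
{'time': 0.1, 'qpos': array([ 1.12502826e+00,  2.87115360e-01,  1.57799951e+00,  5.45474231e-06,
        1.27858423e+00, -1.50009807e-01]), 'dq': array([-0.00048626,  0.00070253, -0.00483499,  0.00129287,  0.001939  ,
        0.00140915]), 'joint_efforts': array([ 1.09204455e-03, -4.07297730e+01, -2.93698758e+01, -1.54878403e-04,
        3.46834509e-03,  3.57083536e-05]), 'eef_pos': array([0.19646468, 0.64517395, 0.2300768 ]), 'tcp_rot': array([ 1.47341442e-01,  9.89085128e-01, -1.00606752e-03, -3.11618779e-04]), 'contact_force': array([-0.72947607, -0.47383121,  0.8700293 ]), 'wrist_torque': array([-0.06657568, -0.0085157 ,  0.04564072]), 'finger_force': 0.0, 'opening': 1.000314465525805}
```

View pics/side0.png

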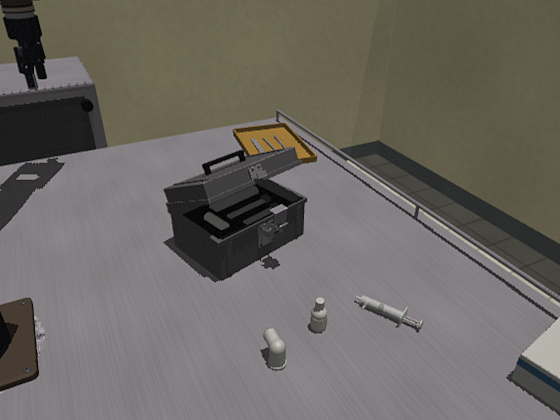

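View pics/top0.png

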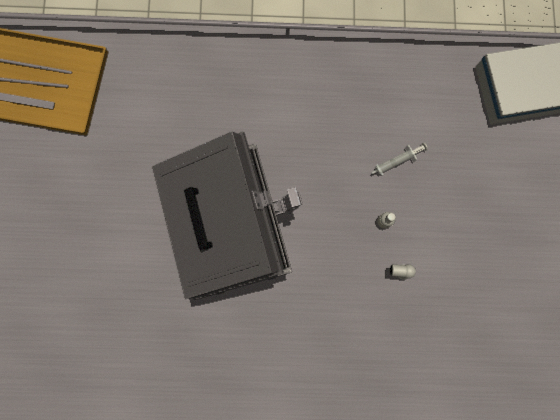

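The top view shows the case (lid ajar) around px (225,215) with its front to image right. The latch sticks out at (290,200), with syringe, bottle and elbow at (400,158), (387,220) and (402,270). Next I'll fit the case pose from depth.

Run:
```python
from h import *
s=np.load('side0.npy');t=np.load('top0.npy')
for n,(u,v) in dict(lidcornerTR=(238,136),lidTL=(156,168),lidBR=(278,270),lidBL=(188,296),handle=(197,215),latch=(293,198),rimTR=(252,150),rimBR=(286,268),keep=(260,200)).items(): print(n,t[v,u].round(3))
b=s[195:275,165:310].reshape(-1,3); 
m=(b[:,2]>.015)&(b[:,2]<.085)&(np.linalg.norm(b[:,:2]-[.4,.15],axis=1)<.25)
q=b[m][:,:2].astype(np.float32)
# RANSAC lines
rng=np.random.default_rng(0)
rest=q
for k in range(2):
    best=None
    for i in range(500):
        a,c=rest[rng.choice(len(rest),2,replace=False)];d=c-a
        if np.linalg.norm(d)<.04: continue
        d/=np.linalg.norm(d);n=np.array([-d[1],d[0]])
        I=abs((rest-a)@n)<.002
        if best is None or I.sum()>best.sum(): best=I
    P=rest[best];c=P.mean(0);d=np.linalg.svd(P-c)[2][0];e=(P-c)@d
    print(len(rest),best.sum(),c,d,np.degrees(np.arctan2(d[1],d[0])),c+d*np.percentile(e,1),c+d*np.percentile(e,99))
    rest=rest[~best]
```

```text
lidcornerTR [0.634 0.081 0.185]
lidTL [0.589 0.22  0.138]
lidBR [0.421 0.012 0.178]
lidBL [0.377 0.156 0.134]
handle [0.503 0.14  0.187]
latch [ 0.545 -0.012  0.132]
rimTR [0.641 0.061 0.084]
rimBR [ 0.429 -0.004  0.09 ]
keep [0.53  0.043 0.184]
5800 1342 [0.511812   0.01691053] [-0.9562887 -0.2924243] -162.99684 [0.62202245 0.05061188] [ 0.42552963 -0.00947382]
4458 903 [0.40299347 0.0631899 ] [ 0.29290563 -0.95614135] -72.96801 [0.37813237 0.1443448 ] [ 0.42446738 -0.0069081 ]
```

Run:
```python
from h import *
a=cv2.imread('pics/side0.png')[140:285,155:325];b=cv2.imread('pics/top0.png')[120:310,140:310]
a=cv2.resize(a,(400,341),interpolation=2);b=cv2.resize(b,(400,447),interpolation=2)
o=np.zeros((447,800,3),np.uint8);o[:341,:400]=a;o[:,400:]=b;cv2.imwrite('pics/z0.png',o)
```

```text
(no output)
```

View pics/z0.png

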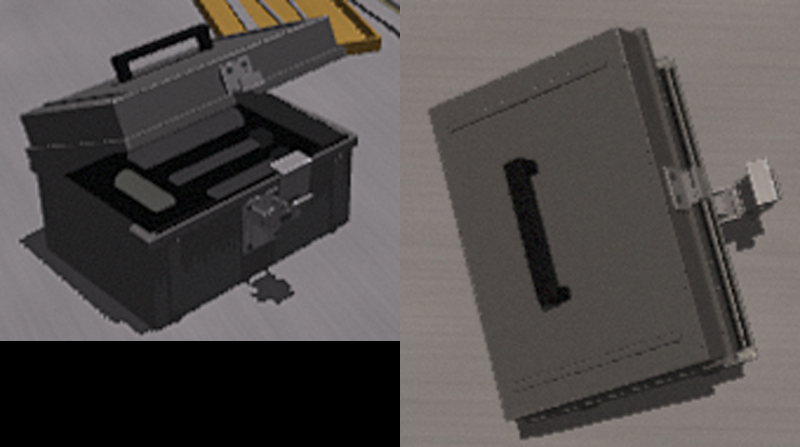

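The crops show the lid about 0.27 rad open. The latch lever sticks straight out and the hook stands roughly upright, leaning out. Now I'll refine the case frame and read the latch parts in it.

```bash
cat >> h.py <<'E'
YAW=np.radians(17.0); D=np.array([np.cos(YAW),np.sin(YAW)]); O=np.array([D[1],-D[0]])  # along width, out of front
C0=np.array([.425,-.008])
def tocase(p,c0=None):
    d=p[...,:2]-(C0 if c0 is None else c0); return np.stack([d@O,d@D,p[...,2]],-1)  # out, width, z
def toworld(o,w,z,c0=None): return np.r_[(C0 if c0 is None else c0)+o*O+w*D,z]
E
python3 - <<'E'
from h import *
for n in('side','top'):
    P=tocase(np.load(n+'0.npy')); im=cv2.imread(f'pics/{n}0.png'); hsv=cv2.cvtColor(im,cv2.COLOR_BGR2HSV)
    o,w,z=P[...,0],P[...,1],P[...,2]
    print(n); pc=lambda a:np.percentile(a,[2,10,50,90,98]).round(4) if len(a) else None
    m=(abs(o)<.012)&(z>.03)&(z<.08)&(w>-.01)&(w<.25)&((w<.07)|(w>.17)); print('wall o',pc(o[m]),'w',pc(w[m]))
    m=(abs(o)<.015)&(z>.086)&(z<.1)&(w>-.03)&(w<.27); print('rim o',pc(o[m]),'w',pc(w[m]),'z',pc(z[m]))
    m=(o>.012)&(o<.09)&(z>.04)&(z<.16)&(w>.06)&(w<.17); print('latch',m.sum(),'o',pc(o[m]),'w',pc(w[m]),'z',pc(z[m]))
    k=P[m]; k=k[np.argsort(k[:,2])]; print((k[::max(1,len(k)//25)]*1000).round(0).astype(int).tolist())
    m=(o>-.2)&(o<.05)&(z>.13)&(w>-.02)&(w<.26)&~((w>.06)&(w<.18)&(o>-.02)); q=P[m]
    print('lid o',pc(q[:,0]),'w',pc(q[:,1]))
    m=(o>-.045)&(o<.02)&(w>.09)&(w<.14)&(hsv[...,2]>105)&(z>.1); print('keeper',m.sum(),pc(o[m]),pc(w[m]),pc(z[m]))
t=tocase(np.load('top0.npy'))
for n,(u,v) in dict(syr=(375,172),drop=(387,218),elb=(396,270)).items(): print(n,t[v,u].round(3))
E
```

```text
side
wall o [-0.0088 -0.0003  0.0017  0.0052  0.0065] w [-0.0007  0.0022  0.049   0.2099  0.2281]
rim o [-0.0116 -0.0001  0.0039  0.0064  0.0073] w [-0.004   0.004   0.0797  0.2131  0.2316] z [0.0862 0.0876 0.0928 0.0969 0.0982]
latch 410 o [0.0146 0.0235 0.0438 0.0486 0.0545] w [0.0991 0.1004 0.1118 0.1276 0.131 ] z [0.064  0.0724 0.1069 0.1311 0.1325]
[[16, 104, 60], [16, 104, 67], [18, 102, 72], [39, 126, 73], [30, 99, 74], [27, 105, 77], [23, 124, 80], [35, 129, 86], [50, 117, 92], [53, 126, 96], [55, 110, 100], [56, 117, 102], [46, 121, 104], [45, 128, 107], [44, 115, 111], [46, 116, 113], [46, 102, 117], [48, 130, 119], [47, 131, 123], [47, 118, 126], [41, 100, 129], [45, 107, 130], [47, 118, 131], [48, 113, 131], [33, 117, 132], [46, 108, 132]]
lid o [-0.1602 -0.1218 -0.0326 -0.0201 -0.0126] w [-0.004  -0.0004  0.0704  0.1982  0.2225]
keeper 17 [-0.0286 -0.0272 -0.0214 -0.0032 -0.0019] [0.103  0.1048 0.1187 0.1287 0.1303] [0.1836 0.184  0.1857 0.1965 0.1974]
top
wall o [-0.0069 -0.0065 -0.0044 -0.0022 -0.0022] w [0.0063 0.0153 0.064  0.2175 0.2266]
rim o [-0.0068 -0.0023  0.00
[... 219 characters left out ...]
37 0.1349]
[[17, 103, 63], [16, 120, 72], [29, 130, 73], [19, 117, 76], [20, 126, 77], [13, 103, 78], [23, 127, 80], [23, 106, 80], [29, 106, 81], [28, 115, 82], [28, 124, 83], [36, 105, 85], [36, 99, 87], [40, 102, 98], [53, 116, 103], [47, 99, 119], [45, 126, 131], [39, 124, 132], [43, 107, 132], [47, 127, 132], [35, 100, 133], [40, 104, 133], [42, 105, 133], [33, 109, 134], [45, 120, 134], [42, 119, 135]]
lid o [-0.1734 -0.1589 -0.0919 -0.0319 -0.0183] w [0.     0.0172 0.1079 0.2064 0.2256]
keeper 72 [-0.0267 -0.0262 -0.014  -0.0084 -0.0078] [0.1047 0.1067 0.1142 0.1242 0.1269] [0.1788 0.1802 0.1833 0.1989 0.2004]
syr [0.222 0.141 0.016]
drop [0.205 0.044 0.056]
elb [ 0.195 -0.052  0.043]
```

```bash
cat >> h.py <<'E'
C0=toworld(.0055,.115,0)[:2]   # middle of front rim face
def go(o,w,z,tooly='D'):
    s=get_state(); Rt=R.from_quat(s['tcp_rot']).as_matrix(); p=toworld(o/1e3,w/1e3,z/1e3)
    y=Rt[:2,1]; v=D if tooly=='D' else O
    a=Rt.T@np.r_[v,0]; t=np.degrees(np.arctan2(-a[0],a[1])); t=(t+90)%180-90
    print('shift mm',((Rt.T@(p-s['eef_pos']))*1000).round(1),'turn',t.round(1),'q6',s['qpos'][5].round(2))
def st():
    s=get_state(); c=tocase(s['eef_pos'])*1000; F=s['contact_force']; print('t',s['time'],'case o,w,z',c.round(1),'F out,w,z',np.r_[F[:2]@O,F[:2]@D,F[2]].round(1),'open',round(s['opening'],3),'ff',s['finger_force'])
E
python3 -c "
from h import *
print(C0);go(-30,0,200);go(-30,0,200,'O');st()"
```

```text
[0.53658309 0.02036307]
shift mm [-490.7 -473.6   30.9] turn 56.1 q6 -0.15
shift mm [-490.7 -473.6   30.9] turn -33.9 q6 -0.15
t 0.1 case o,w,z [-697.  -142.6  230.1] F out,w,z [ 0.2 -0.8  0.9] open 1.0 ff 0.0
```

```bash
python3 -m crank '[[[-490,-473,10],56,255],[[-490,-473,10],56,255],[[-490,-473,10],56,255],[[-490,-473,10],56,255],[[-490,-473,10],56,255],[[-490,-473,10],56,255],[[-490,-473,10],56,255],[[-490,-473,10],56,255],[[-490,-473,10],56,255],[[-490,-473,10],56,255]]'; python3 -c "
from h import *
st();go(-30,0,200)"
```

```text
time: 1.1
eef_pos: [0.4398, 0.2068, 0.2237]
tcp_rot: [0.594, 0.804, 0.0, -0.0]
contact_force: [1.0, 0.6, 0.4]
opening: 0.001
finger_force: 0.0
t 1.1 case o,w,z [-206.6  -38.   223.7] F out,w,z [-0.3  1.1  0.4] open 0.001 ff 0.0
shift mm [-176.6   37.8   23.7] turn 0.1 q6 -0.07
```

```bash
python3 -m crank '[[[-176,38,20],0,255],[[-176,38,20],0,255],[[-176,38,20],0,255],[[-176,38,20],0,255],[[-176,38,20],0,255]]'; python3 -c "
from h import *
st();go(-30,0,140)"
```

```text
time: 1.6
eef_pos: [0.5284, 0.0482, 0.2029]
tcp_rot: [0.596, 0.803, -0.001, -0.0]
contact_force: [0.1, 0.5, 0.2]
opening: -0.003
finger_force: 0.0
t 1.6 case o,w,z [-29.    0.3 202.9] F out,w,z [-0.5  0.2  0.2] open -0.003 ff 0.0
shift mm [ 1.  -0.3 62.9] turn -0.2 q6 -0.39
```

```bash
python3 -m crank '[[[0,0,15],0,255],[[0,0,25],0,255],[[0,0,32],0,255],[[0,0,39],0,255],[[0,0,46],0,255],[[0,0,53],0,255],[[0,0,57],0,255],[[0,0,60],0,255],[[0,0,62],0,255],[[0,0,62],0,255]]'; python3 -c "
from h import *
st()
c=cam('side');cv2.imwrite('pics/a.png',cv2.resize(c['frame'][140:285,155:325],(680,580),interpolation=2))"
```

```text
time: 2.6
eef_pos: [0.527, 0.0519, 0.1413]
tcp_rot: [0.595, 0.804, -0.0, -0.001]
contact_force: [0.1, -1.0, 0.5]
opening: 0.001
finger_force: 0.4
t 2.6 case o,w,z [-3.290e+01  1.000e-01  1.413e+02] F out,w,z [ 1.  -0.2  0.5] open 0.001 ff 0.3658899202127941
```

View pics/a.png

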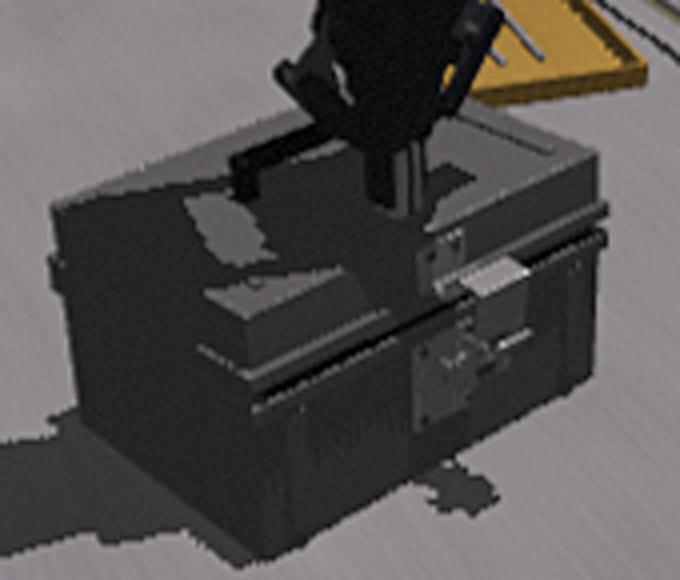

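The picture shows the lid almost down with the fingers on its top. Force is still low, so I'll press a little further.

```bash
python3 -m crank '[[[0,0,1.5],0,255],[[0,0,3],0,255],[[0,0,3],0,255],[[0,0,3],0,255]]';python3 -m crank '[[[0,0,1],0,255],[[0,0,1],0,255],[[0,0,1],0,255]]'; python3 -c "
from h import *
st()"
```

```text
time: 3.05
eef_pos: [0.5273, 0.0517, 0.1387]
tcp_rot: [0.595, 0.804, 0.0, -0.0]
contact_force: [0.2, -1.4, 1.0]
opening: 0.001
finger_force: 0.6
time: 3.35
eef_pos: [0.5274, 0.0515, 0.138]
tcp_rot: [0.594, 0.804, -0.0, -0.0]
contact_force: [-1.1, -1.1, 2.4]
opening: 0.001
finger_force: 1.3
t 3.35 case o,w,z [-32.5   0.4 138. ] F out,w,z [ 0.7 -1.3  2.4] open 0.001 ff 1.32307299063541
```

```bash
python3 -m crank '[[[0,0,1],0,255],[[0,0,2],0,255],[[0,0,2],0,255],[[0,0,2],0,255]]'; python3 -c "
from h import *
st()"
```

```text
time: 3.75
eef_pos: [0.5275, 0.0514, 0.1375]
tcp_rot: [0.594, 0.804, -0.0, -0.0]
contact_force: [-5.2, -1.5, 9.3]
opening: -0.004
finger_force: 4.6
t 3.75 case o,w,z [-32.3   0.4 137.5] F out,w,z [-0.1 -5.5  9.3] open -0.004 ff 4.632026699837297
```

```bash
python3 -m crank '[[[0,0,-30],0,0],[[30,0,-70],0,0],[[80,0,-90],0,0],[[100,0,-90],0,0],[[100,0,-90],0,0]]'
python3 - <<'E'
from h import *
st()
big=[]
for n in('side','top'):
    c=cam(n);im=c['frame'];P=tocase(cloud(c))*1000; o,w,z=P[...,0],P[...,1],P[...,2]
    roi=(o>2)&(o<80)&(z>50)&(z<150)&(abs(w)<25)
    v,u=np.nonzero(roi); sl=im[v.min()-15:v.max()+15,u.min()-20:u.max()+20]; k=390/sl.shape[1];big.append(cv2.resize(sl,(390,min(590,int(sl.shape[0]*k))),interpolation=2))
    m=roi&(z>105)&(o>22);q=P[m]
    print(n,'hook w',np.percentile(q[:,1],[2,50,98]).round(1))
    for lo in range(60,140,6):
        q=P[roi&(z>=lo)&(z<lo+6)]
        if len(q): print(lo,len(q),np.percentile(q[:,0],[2,25,50,75,98]).round(1))
    q=P[(o>2)&(o<20)&(z>100)&(z<135)&(abs(w)<14)]; print('keeper', q[np.argsort(-q[:,2])][:10].round(0).tolist())
    q=P[(o>-80)&(o<-10)&(abs(w)>65)&(abs(w)<110)&(z>120)]; print('lid top',np.linalg.lstsq(np.c_[q[:,0],np.ones(len(q))],q[:,2],rcond=None)[0])
H=max(b.shape[0] for b in big);out=np.zeros((H,780,3),np.uint8)
for i,b in enumerate(big): out[:b.shape[0],i*390:i*390+390]=b
cv2.imwrite('pics/b.png',out)
E
```

```text
time: 4.25
eef_pos: [0.4975, 0.15, 0.2266]
tcp_rot: [0.593, 0.805, 0.001, -0.0]
contact_force: [0.1, 0.0, -0.3]
opening: 0.848
finger_force: 0.0
t 4.25 case o,w,z [-135.4    0.5  226.6] F out,w,z [ 0.   0.1 -0.3] open 0.848 ff 0.0
side hook w [-15.6  -0.8  16.2]
60 15 [ 2.8  8.4 12.2 16.3 20.2]
66 31 [ 2.6  8.4 16.  25.6 30.2]
72 58 [ 2.7 14.7 26.5 28.8 34.4]
78 22 [16.3 18.4 22.6 28.  32.1]
84 14 [ 2.1 31.1 32.  34.3 36.4]
90 21 [32.4 35.5 38.  45.8 47.7]
96 36 [35.7 39.2 46.7 48.5 50.2]
102 41 [ 5.8 39.1 39.8 40.6 49.8]
108 55 [ 3.4 13.9 38.1 40.6 42. ]
114 42 [12.1 39.4 41.1 41.8 42.7]
120 31 [40.2 41.2 41.6 42.2 43.3]
126 96 [27.6 32.8 38.1 41.9 43.7]
132 12 [29.1 29.7 32.1 39.  41.5]
keeper [[3.0, 5.0, 126.0], [13.0, -4.0, 119.0], [13.0, -7.0, 118.0], [13.0, -2.0, 118.0], [15.0, -9.0, 117.0], [14.0, -5.0, 117.0], [15.0, -3.0, 117.0], [10.0, -7.0, 117.0], [13.0, -10.0, 116.0], [13.0, 0.0, 115.0]]
lid top [1.47262335e-02 1.37119135e+02]
top hook w [-15.8  -0.9  15.3]
60 3 [ 4.5  7.9 11.7 14.5 17.2]
66 10 [ 8.   9.7 11.8 14.8 28. ]
72 33 [ 3.2 11.4 19.3 23.8 29.7]
78 80 [13.3 19.6 22.6 25.4 29.4]
84 36 [24.  27.  28.8 30.1 35.1]
90 5 [30.7 32.1 32.7 33.7 35.3]
96 8 [33.8 34.8 41.  48.1 50.1]
102 27 [ 4.7 46.4 47.6 48.3 49.7]
108 69 [ 2.3  4.5  7.1  9.4 28.7]
114 19 [10.  11.6 12.5 13.4 29.6]
120 11 [11.4 12.2 13.4 13.9 40.6]
126 65 [26.1 30.7 35.3 40.2 42.5]
132 118 [26.9 29.8 33.8 37.3 42.3]
keeper [[14.0, -5.0, 123.0], [12.0, -6.0, 123.0], [12.0, 8.0, 122.0], [12.0, -10.0, 121.0], [14.0, 2.0, 121.0], [11.0, -0.0, 121.0], [14.0, 8.0, 121.0], [13.0, -1.0, 120.0], [13.0, -6.0, 120.0], [13.0, 5.0, 120.0]]
lid top [1.34663803e-02 1.38396245e+02]
```

View pics/b.png

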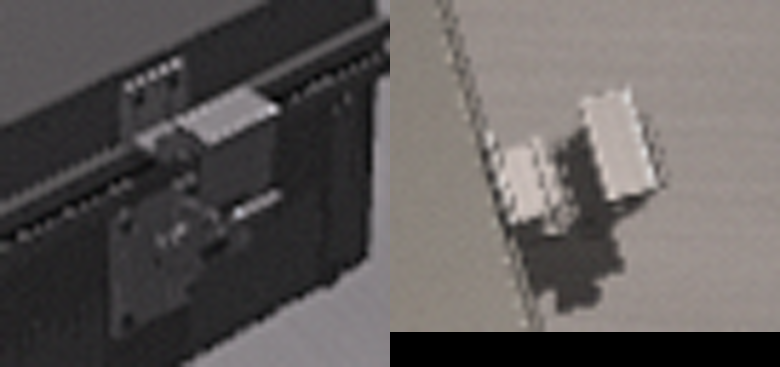

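The side and top views confirm the geometry: lid seated (top at about 138 mm), keeper at o=13, z=120. The hook leans out about 0.12 rad with its top at o 27–42, z 132, and the lever is at about 2.2 rad. I'll push the hook inward with shut fingers so its tooth is above the gap.

```bash
python3 -m crank '[[[-40,0,0],0,255],[[-90,0,0],0,255],[[-140,0,0],0,255],[[-190,0,0],0,255],[[-214,0,0],0,255],[[-214,0,0],0,255],[[-214,0,50],0,255],[[-214,0,80],0,255],[[-214,0,80],0,255],[[-214,0,80],0,255]]'; python3 -c "
from h import *
st();go(48,0,114)"
```

```text
time: 5.35
eef_pos: [0.5605, -0.0571, 0.1456]
tcp_rot: [0.594, 0.804, -0.0, -0.001]
contact_force: [1.5, 0.1, 1.0]
opening: 0.002
finger_force: 0.0
t 5.35 case o,w,z [ 81.1   0.2 145.6] F out,w,z [0.3 1.4 1. ] open 0.002 ff 0.0
shift mm [33.  -0.2 31.6] turn 0.1 q6 -0.58
```

```bash
python3 -m crank '[[[0,0,31],0,255],[[10,0,31],0,255],[[20,0,31],0,255],[[28,0,31],0,255],[[32,0,31],0,255],[[36,0,31],0,255],[[40,0,31],0,255],[[43,0,31],0,255],[[44,0,31],0,255],[[44,0,31],0,255]]'
python3 - <<'E'
from h import *
st()
c=cam('top');P=tocase(cloud(c))*1000;o,w,z=P[...,0],P[...,1],P[...,2]
m=(abs(w)<18)&(o>-5)&(o<60)&(z>122)&(z<139); q=P[m]; print(len(q),np.percentile(q[:,0],[2,10,50,90,98]),np.percentile(q[:,2],[2,50,98]))
E
```

```text
time: 6.35
eef_pos: [0.5479, -0.0152, 0.1149]
tcp_rot: [0.594, 0.804, -0.0, -0.0]
contact_force: [0.4, 0.6, -0.6]
opening: 0.001
finger_force: 0.0
t 6.35 case o,w,z [ 37.4   0.4 114.9] F out,w,z [-0.5  0.6 -0.6] open 0.001 ff 0.0Traceback (most recent call last):
  File "<stdin>", line 4, in <module>
    return _quantile_unchecked(
        a, q, axis, out, overwrite_input, method, keepdims, weights)
    return _ureduce(a,
                    func=_quantile_ureduce_func,
    ...<5 lines>...
                    overwrite_input=overwrite_input,
                    method=method)
    r = func(a, **kwargs)
    result = _quantile(arr,
                       quantiles=q,
    ...<2 lines>...
                       out=out,
                       weights=wgt)
    slices_having_nans = np.isnan(arr[-1, ...])
                                  ~~~^^^^^^^^^
IndexError: index -1 is out of bounds for axis 0 with size 0
```

```bash
python3 -m crank '[[[-20,0,0],0,255],[[-40,0,-50],0,0],[[-60,0,-90],0,0],[[-80,0,-90],0,0],[[-80,0,-90],0,0],[[-80,0,-90],0,0],[[-80,0,-90],0,0]]'
cat > look.py <<'E'
from h import *
st()
for n in ('top','side'):
    c=cam(n);P=tocase(cloud(c))*1000;o,w,z=P[...,0],P[...,1],P[...,2]
    m=(abs(w)<18)&(o>2)&(o<70)&(z>60)&(z<145);print(n)
    for lo in range(66,140,6):
        q=P[m&(z>=lo)&(z<lo+6)]
        if len(q): print(lo,len(q),np.percentile(q[:,0],[2,25,50,75,98]).round(1),q[:,1].min().round(),q[:,1].max().round())
E
python3 look.py
```

```text
time: 7.1
eef_pos: [0.5703, -0.0909, 0.203]
tcp_rot: [0.594, 0.804, -0.0, -0.002]
contact_force: [-0.5, -0.1, 0.1]
opening: 0.992
finger_force: 0.0
t 7.1 case o,w,z [116.3  -0.3 203. ] F out,w,z [-0.1 -0.5  0.1] open 0.992 ff 0.0
top
66 9 [ 7.9  9.6 11.  17.3 22.9] -13.0 -5.0
72 20 [ 4.5 11.  14.9 22.6 28. ] -16.0 -7.0
78 19 [ 8.2 15.2 19.2 23.  26.5] -16.0 -8.0
84 32 [24.9 32.  33.3 34.4 37.7] -16.0 10.0
90 63 [26.9 36.2 39.4 41.4 43.2] -16.0 11.0
96 31 [37.  44.2 45.2 45.9 47.2] -16.0 11.0
102 24 [27.1 46.9 47.9 48.9 49.7] -16.0 9.0
108 56 [ 2.3  4.3  6.3  8.4 29. ] -16.0 13.0
114 11 [ 2.8 14.6 26.5 27.  27.7] -16.0 14.0
120 9 [23.4 25.1 25.3 25.8 26.1] -16.0 11.0
126 78 [ 7.7  9.7 12.2 15.8 24.6] -16.0 16.0
132 108 [ 8.9 14.6 18.3 21.  23.1] -16.0 16.0
side
66 34 [ 3.2  7.7 17.4 26.5 29.8] -15.0 13.0
72 55 [ 2.4 11.8 25.4 28.7 34. ] -15.0 17.0
78 32 [10.1 18.3 23.2 27.1 30. ] -15.0 10.0
84 20 [10.9 27.2 29.1 32.8 37.9] -16.0 16.0
90 21 [11.9 28.9 41.3 45.1 47.1] -16.0 15.0
96 31 [25.5 29.2 47.7 49.3 50.5] -16.0 16.0
102 33 [ 5.9 27.9 28.8 29.8 51.5] -16.0 15.0
108 55 [ 3.2 14.1 27.5 28.4 29.7] -15.0 17.0
114 48 [12.1 25.1 26.2 27.2 28.8] -16.0 17.0
120 42 [20.5 24.1 25.  25.6 27.8] -15.0 17.0
126 77 [ 7.7 13.3 21.5 23.6 25.8] -16.0 17.0
132 22 [ 8.1 19.1 20.9 23.3 24.7] -17.0 13.0
```

```bash
python3 -m crank '[[[40,0,0],0,0],[[80,0,0],0,0],[[88,0,0],0,0],[[88,0,30],0,0],[[88,0,60],0,0],[[88,0,85],0,0],[[88,0,101],0,0],[[88,0,101],0,0],[[88,0,101],0,0]]'; python3 -c "
from h import *
st();go(28,0,102)"
```

```text
time: 8.1
eef_pos: [0.5457, -0.0077, 0.1039]
tcp_rot: [0.594, 0.804, -0.0, -0.0]
contact_force: [-0.6, -0.2, 0.1]
opening: 1.001
finger_force: 0.0
t 8.1 case o,w,z [ 29.5   0.5 103.9] F out,w,z [ 0.  -0.6  0.1] open 1.001 ff 0.0
shift mm [ 1.5 -0.5  1.9] turn 0.1 q6 -0.5
```

Close on the side edges.

```bash
python3 -m crank '[[[0,0,1],0,140],[[0,0,1],0,200],[[0,0,1],0,255],[[0,0,1],0,255],[[0,0,1],0,255],[[0,0,1],0,255]]' 25; python3 -c "
from h import *
st()"
```

```text
time: 8.7
eef_pos: [0.5467, -0.0078, 0.1038]
tcp_rot: [0.594, 0.804, 0.001, 0.001]
contact_force: [2.1, 1.2, 1.5]
opening: 0.363
finger_force: 26.7
t 8.7 case o,w,z [ 29.8   1.4 103.8] F out,w,z [-0.6  2.3  1.5] open 0.363 ff 26.69301364570856
```

```bash
python3 -m crank '[[[1,0,-1],0,255],[[2,0,-1],0,255],[[3.5,0,-1],0,255],[[5,0,-1],0,255],[[5,0,-1],0,255]]'; python3 -c "
from h import *
st()"; python3 -m crank '[[[0,0,1.5],0,255],[[0,0,3],0,255],[[0,0,4.5],0,255],[[0,0,4.5],0,255]]'; python3 -c "
from h import *
st()"
```

```text
time: 9.2
eef_pos: [0.5458, -0.0046, 0.1046]
tcp_rot: [0.594, 0.804, -0.0, 0.003]
contact_force: [4.0, -4.9, -1.5]
opening: 0.365
finger_force: 26.2
t 9.2 case o,w,z [ 26.6   1.5 104.6] F out,w,z [ 5.9  2.4 -1.5] open 0.365 ff 26.221597865223885
time: 9.6
eef_pos: [0.546, -0.0051, 0.1011]
tcp_rot: [0.594, 0.804, -0.001, 0.003]
contact_force: [2.9, -5.3, 2.5]
opening: 0.367
finger_force: 26.6
t 9.6 case o,w,z [ 27.1   1.6 101.1] F out,w,z [5.9 1.2 2.5] open 0.367 ff 26.573244128376245
```

```bash
python3 -m crank '[[[0,0,1.5],0,255],[[0,0,3],0,255],[[0,0,3],0,255]]'; python3 -c "
from h import *
st()"; cat look.py | sed 's/("top","side")/("side",)/' > /dev/null
python3 - <<'E'
from h import *
c=cam('side');v,u=212,268
cv2.imwrite('pics/c.png',cv2.resize(c['frame'][165:265,215:335],(720,600),interpolation=2))
E
```

```text
time: 9.9
eef_pos: [0.5459, -0.0048, 0.0978]
tcp_rot: [0.594, 0.804, -0.0, 0.003]
contact_force: [4.0, -5.2, 1.2]
opening: 0.36
finger_force: 26.5
t 9.9 case o,w,z [26.8  1.6 97.8] F out,w,z [6.2 2.3 1.2] open 0.36 ff 26.476507298648357
```

View pics/c.png

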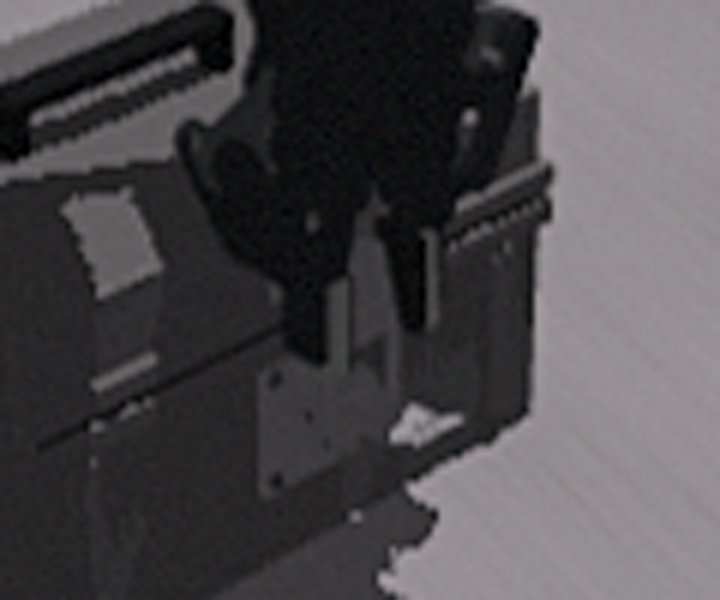

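The picture shows the lever turned down with the hook held between the pads, but the claw itself is hidden. I'll keep lowering until the seat lands on the lip.

```bash
python3 -m crank '[[[0,0,1.5],0,255],[[0,0,3],0,255],[[0,0,3],0,255]]'; python3 -c "
from h import *
st()"; python3 -m crank '[[[0,0,1],0,255],[[0,0,2],0,255],[[0,0,2],0,255]]'; python3 -c "
from h import *
st()"
```

```text
time: 10.25
eef_pos: [0.5456, -0.0039, 0.0945]
tcp_rot: [0.594, 0.804, 0.0, 0.002]
contact_force: [4.2, -4.4, 3.9]
opening: 0.362
finger_force: 26.7
t 10.25 case o,w,z [25.8  1.5 94.5] F out,w,z [5.4 2.7 3.9] open 0.362 ff 26.682580187916756
time: 10.55
eef_pos: [0.5457, -0.0039, 0.0939]
tcp_rot: [0.594, 0.804, -0.0, 0.002]
contact_force: [1.1, -4.8, 9.6]
opening: 0.37
finger_force: 27.3
t 10.55 case o,w,z [25.8  1.6 93.9] F out,w,z [ 4.9 -0.4  9.6] open 0.37 ff 27.329386062920094
```

It stopped at the predicted seating height and the force is rising. Release, back off and look.

```bash
python3 -m crank '[[[0,0,-1],0,255],[[-1,0,-1],0,0],[[-1,0,-1],0,0],[[-1,0,-1],0,0],[[-1,0,-1],0,0],[[0,0,-50],0,0],[[0,0,-90],0,0],[[-40,0,-110],0,0],[[-90,0,-110],0,0],[[-100,0,-110],0,0]]'; python3 look.py;  python3 - <<'E'
from h import *
c=cam('side');b=cam('top')
o=np.hstack([cv2.resize(c['frame'][185:255,225:315],(390,303),interpolation=2),cv2.resize(b['frame'][165:235,240:330],(390,303),interpolation=2)])
cv2.imwrite('pics/d.png',o)
E
```

```text
time: 11.55
eef_pos: [0.5748, -0.1022, 0.2028]
tcp_rot: [0.596, 0.803, -0.0, 0.002]
contact_force: [-0.7, 0.6, -0.8]
opening: 0.996
finger_force: 0.0
t 11.55 case o,w,z [128.4   0.8 202.8] F out,w,z [-0.7 -0.5 -0.8] open 0.996 ff 0.0
top
66 127 [18.9 33.1 38.5 46.  61. ] -16.0 11.0
72 23 [ 2.9 10.7 15.3 22.3 30.3] -16.0 8.0
78 5 [ 6.2  9.3 11.5 16.8 24.5] -16.0 -11.0
84 1 [22.9 22.9 22.9 22.9 22.9] -16.0 -16.0
90 3 [22.8 23.6 24.4 25.5 26.6] -16.0 -14.0
96 12 [24.4 24.9 25.4 25.7 25.9] -15.0 15.0
102 10 [23.2 23.3 23.7 24.1 24.5] -12.0 14.0
108 26 [ 2.3  3.1  3.9 21.9 22.6] -16.0 11.0
114 28 [ 3.8  5.6 10.  20.6 21.3] -15.0 16.0
120 158 [ 4.3  8.1 12.3 15.9 19.2] -16.0 16.0
126 1 [11.4 11.4 11.4 11.4 11.4] 13.0 13.0
side
66 111 [ 2.9 23.7 28.1 34.5 41.8] -16.0 16.0
72 67 [ 5.4 14.3 18.2 24.1 26.8] -16.0 16.0
78 12 [ 5.4 23.6 25.  26.2 27.8] -16.0 16.0
84 10 [23.5 24.5 24.9 25.4 26.5] -16.0 16.0
90 19 [23.9 25.1 25.4 26.  26.8] -15.0 16.0
96 42 [22.1 24.1 24.8 25.7 26.7] -15.0 18.0
102 40 [10.6 22.4 23.2 24.2 25.6] -16.0 14.0
108 48 [ 5.6 20.8 21.6 22.8 24. ] -15.0 16.0
114 61 [ 4.6  8.4 19.7 20.5 22.1] -16.0 17.0
120 50 [ 9.2 13.3 16.9 18.6 20.9] -16.0 15.0
```

View pics/d.png

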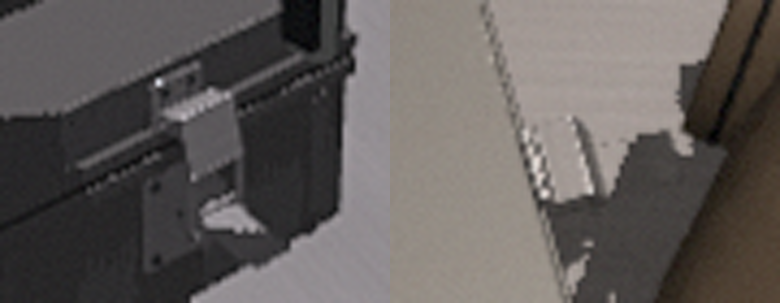

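The side picture shows the hook over the keeper (top at z≈123, seat on the lip) and the lever sticking out level. Next, turn the open gripper 90° so the case-side finger can press the lever without the gripper body reaching the hook.

```bash
python3 -m crank '[[[20,0,0],8,0],[[20,0,0],16,0],[[20,0,0],25,0],[[20,0,0],33,0],[[20,0,0],42,0],[[20,0,0],50,0],[[20,0,0],59,0],[[20,0,0],67,0],[[20,0,0],76,0],[[20,0,0],84,0]]' 100; python3 -m crank '[[[0,0,0],6,0],[[0,0,0],6,0]]'; python3 -c "
from h import *
st();go(107,0,90,'O')"
```

```text
time: 12.75
eef_pos: [0.5668, -0.0773, 0.2006]
tcp_rot: [0.98, 0.198, -0.001, -0.001]
contact_force: [-0.2, 0.8, -0.9]
opening: 1.001
finger_force: 0.0
time: 12.95
eef_pos: [0.5669, -0.0775, 0.2007]
tcp_rot: [0.989, 0.149, -0.001, -0.001]
contact_force: [-0.1, 0.6, 0.1]
opening: 0.999
finger_force: 0.0
t 12.95 case o,w,z [102.5   0.4 200.7] F out,w,z [-0.6  0.1  0.1] open 0.999 ff 0.0
shift mm [ -0.3   4.7 110.7] turn 0.2 q6 0.96
```

```bash
python3 -m crank '[[[0,4,40],0,0],[[0,4,80],0,0],[[0,4,110],0,0],[[0,4,130],0,0],[[0,4,136],0,0],[[0,4,136],0,0]]'; python3 -c "
from h import *
st()"; python3 -m crank '[[[0,0,3],0,0],[[0,0,6],0,0],[[0,0,9],0,0],[[0,0,9],0,0]]'; python3 -c "
from h import *
st()"
```

```text
time: 13.55
eef_pos: [0.568, -0.0823, 0.0645]
tcp_rot: [0.989, 0.149, -0.001, -0.001]
contact_force: [-0.2, 0.1, 0.0]
opening: 0.997
finger_force: 0.0
t 13.55 case o,w,z [1.073e+02 1.000e-01 6.450e+01] F out,w,z [-0.2 -0.2  0. ] open 0.997 ff 0.0
time: 13.95
eef_pos: [0.5689, -0.0833, 0.0567]
tcp_rot: [0.989, 0.148, 0.0, 0.0]
contact_force: [-0.9, -0.1, -0.1]
opening: 1.002
finger_force: 0.0
t 13.95 case o,w,z [108.6   0.6  56.7] F out,w,z [-0.2 -0.9 -0.1] open 1.002 ff 0.0
```

```bash
python3 -m crank '[[[0,-1,3],0,0],[[0,-2,6],0,0],[[0,-3,9],0,0],[[0,-3,9],0,0]]'; python3 -c "
from h import *
st()"; python3 -m crank '[[[0,-1,3],0,0],[[0,-2,6],0,0],[[0,-3,9],0,0],[[0,-3,9],0,0]]'; python3 -c "
from h import *
st()
c=cam('side')
cv2.imwrite('pics/e.png',cv2.resize(c['frame'][165:290,215:365],(720,600),interpolation=2))"
```

```text
time: 14.35
eef_pos: [0.5684, -0.0805, 0.0476]
tcp_rot: [0.989, 0.148, 0.0, 0.0]
contact_force: [0.7, -0.6, 0.6]
opening: 1.001
finger_force: 0.5
t 14.35 case o,w,z [105.8   0.9  47.6] F out,w,z [0.8 0.5 0.6] open 1.001 ff 0.5338217535620515
time: 14.75
eef_pos: [0.5673, -0.0774, 0.0382]
tcp_rot: [0.989, 0.148, 0.0, -0.0]
contact_force: [0.9, -1.3, 2.0]
opening: 1.005
finger_force: 0.9
t 14.75 case o,w,z [102.5   0.8  38.2] F out,w,z [1.5 0.5 2. ] open 1.005 ff 0.9386918442032766
```

View pics/e.png

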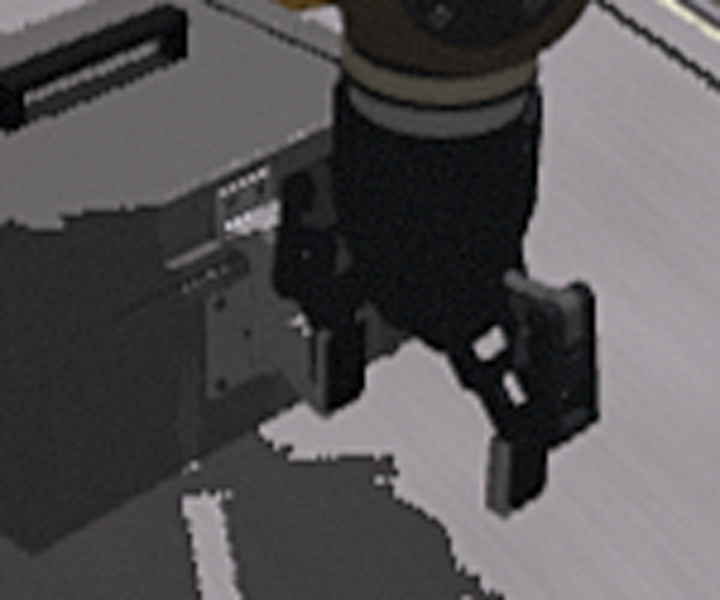

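The picture shows the case-side finger on the lever, with its knuckle still clear of the hook. Carry on along the arc.

```bash
python3 -m crank '[[[0,-1.5,2],0,0],[[0,-3,4],0,0],[[0,-4.5,6],0,0],[[0,-6,8],0,0],[[0,-6,8],0,0]]'; python3 -c "
from h import *
st()"; python3 -m crank '[[[0,-1.5,2],0,0],[[0,-3,3],0,0],[[0,-4.5,4],0,0],[[0,-4.5,4],0,0]]'; python3 -c "
from h import *
st()"
```

```text
time: 15.3
eef_pos: [0.5665, -0.0733, 0.0314]
tcp_rot: [0.989, 0.149, 0.001, 0.002]
contact_force: [0.8, -8.2, 4.3]
opening: 1.006
finger_force: 1.9
t 15.3 case o,w,z [98.3  1.2 31.4] F out,w,z [ 8.1 -1.6  4.3] open 1.006 ff 1.8996571082971059
time: 15.7
eef_pos: [0.5689, -0.0731, 0.0296]
tcp_rot: [0.989, 0.149, 0.005, 0.006]
contact_force: [6.3, -19.9, 2.7]
opening: 0.998
finger_force: 0.8
t 15.7 case o,w,z [98.8  3.5 29.6] F out,w,z [20.9  0.2  2.7] open 0.998 ff 0.7617368182426212
```

```bash
python3 -m crank '[[[0,5,0],0,0],[[0,5,0],0,0],[[0,5,0],0,0]]'
python3 - <<'E'
from h import *
st()
c=cam('side');cv2.imwrite('pics/f.png',cv2.resize(c['frame'][165:265,225:345],(720,600),interpolation=2))
P=tocase(cloud(c))*1000;o,w,z=P[...,0],P[...,1],P[...,2];dark=c['frame'].max(-1)<40
for lo in range(10,190,10):
    q=P[(abs(w)<25)&(o>1)&(o<150)&(z>=lo)&(z<lo+10)]
    if len(q): h=np.sort(q[:,0]);print(lo,len(h),np.percentile(h,[2,10,30,50,70]).round(0))
E
```

```text
time: 16.0
eef_pos: [0.5673, -0.0732, 0.0276]
tcp_rot: [0.989, 0.148, 0.002, 0.001]
contact_force: [3.7, -6.4, 4.3]
opening: 0.998
finger_force: 1.4
t 16.0 case o,w,z [98.5  2.1 27.6] F out,w,z [7.2 1.7 4.3] open 0.998 ff 1.3576362407184206
30 15 [ 2.  2.  2. 48. 51.]
40 93 [ 1. 34. 43. 54. 56.]
50 128 [ 6. 21. 30. 42. 56.]
60 163 [ 2. 12. 23. 27. 56.]
70 111 [ 1.  4. 19. 53. 56.]
80 93 [ 1. 22. 36. 50. 58.]
90 177 [  2.  24.  34.  41. 110.]
100 255 [  5.  22.  63.  99. 131.]
110 237 [ 5. 11. 29. 68. 97.]
120 224 [  1.  35.  68.  91. 118.]
130 223 [ 33.  42.  88. 110. 126.]
140 142 [ 34.  38. 115. 130. 136.]
150 64 [126. 127. 133. 135. 135.]
160 100 [124. 128. 131. 133. 135.]
170 96 [126. 128. 131. 133. 134.]
180 103 [125. 128. 131. 133. 135.]
```

View pics/f.png

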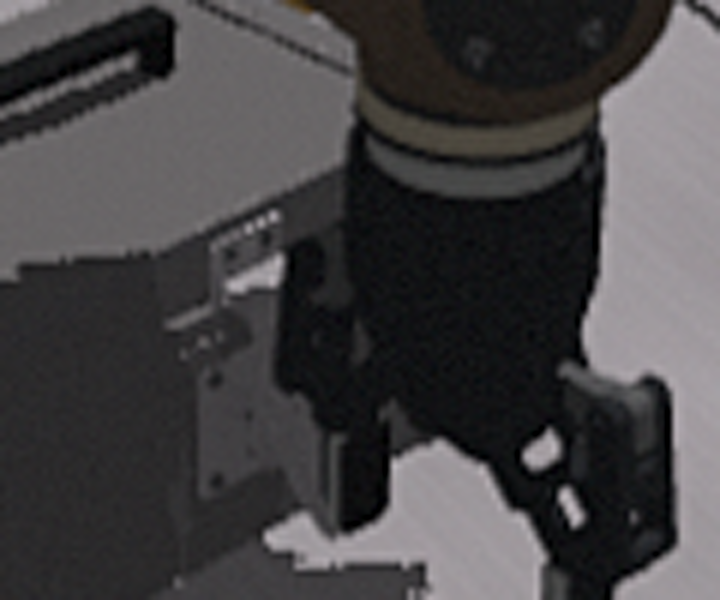

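The knuckle has met the hook plate while the lever is about 0.5 rad from home; the rise was horizontal force only, so this approach can't finish. I'll back off and come from the +w side with the tool nearly parallel to the front. There the -w finger presses with its flank, and the body stands beside the hook.

```bash
sed -i "s/v=D if tooly=='D' else O/v=D if tooly=='D' else O if tooly=='O' else np.cos(tooly)*D+np.sin(tooly)*O/" h.py; python3 -m crank '[[[0,15,0],0,0],[[0,30,-20],0,0],[[0,30,-70],0,0],[[0,30,-120],0,0],[[0,30,-130],0,0],[[0,30,-130],0,0]]'; python3 look.py | head -14;  python3 -c "
from h import *
go(75,54,150,.175)"
```

```text
time: 16.65
eef_pos: [0.5747, -0.1009, 0.1578]
tcp_rot: [0.989, 0.149, 0.001, 0.0]
contact_force: [-0.4, -0.1, -1.4]
opening: 0.999
finger_force: 0.0
t 16.65 case o,w,z [127.1   1.  157.8] F out,w,z [-0.  -0.4 -1.4] open 0.999 ff 0.0
top
66 97 [13.1 31.  35.  39.6 55.3] -16.0 11.0
72 17 [ 4.4  8.5 14.  19.5 24.9] -16.0 -9.0
78 4 [11.6 12.8 14.2 16.8 21.6] -14.0 -12.0
84 2 [23.1 23.5 23.9 24.4 24.8] -16.0 -16.0
90 1 [22.8 22.8 22.8 22.8 22.8] -15.0 -15.0
96 13 [24.1 24.4 24.9 25.5 25.7] -16.0 15.0
102 6 [23.4 23.5 23.7 24.1 24.8] -15.0 13.0
108 30 [ 2.2  3.2 20.6 22.  22.8] -16.0 15.0
114 46 [ 3.5  4.9  6.5 15.1 20.8] -15.0 16.0
120 138 [ 4.8  9.3 12.6 16.  19.1] -16.0 16.0
126 1 [18. 18. 18. 18. 18.] -2.0 -2.0
side
shift mm [ 55.  -50.7   3.7] turn -79.9 q6 0.93
```

The lever sprung back to about 1.3 rad and the hook is still on the keeper.

```bash
python3 -m crank '[[[55,-10,0],-8,0],[[55,-20,0],-16,0],[[55,-45,0],-25,0],[[55,-45,0],-33,0],[[55,-45,0],-42,0],[[55,-45,0],-50,0],[[55,-45,0],-59,0],[[55,-45,0],-67,0],[[55,-45,0],-76,0],[[55,-45,0],-80,0]]';  python3 -c "
from h import *
st();go(62,54,70,.175)"
```

```text
time: 17.75
eef_pos: [0.6113, -0.0411, 0.1521]
tcp_rot: [0.661, 0.751, -0.002, -0.003]
contact_force: [0.2, 0.1, -0.4]
opening: 0.999
finger_force: 0.0
t 17.75 case o,w,z [ 80.7  53.5 152.1] F out,w,z [-0.1  0.2 -0.4] open 0.999 ff 0.0
shift mm [18.2 -2.1 82.2] turn 0.3 q6 -0.36
```

```bash
python3 -m crank '[[[18,-2,40],0,0],[[18,-2,70],0,0],[[18,-2,90],0,0],[[18,-2,97],0,0],[[18,-2,100],0,0],[[18,-2,103],0,0],[[18,-2,103],0,0]]';  python3 -c "
from h import *
st()"; python3 -m crank '[[[0,0,2],0,0],[[0.5,0,5],0,0],[[1,0,8],0,0],[[1,0,8],0,0]]';  python3 -c "
from h import *
st()"
```

```text
time: 18.45
eef_pos: [0.6099, -0.0243, 0.0539]
tcp_rot: [0.662, 0.749, 0.0, 0.0]
contact_force: [-0.4, 0.5, 0.2]
opening: 1.001
finger_force: 0.0
t 18.45 case o,w,z [64.1 57.1 53.9] F out,w,z [-0.6 -0.3  0.2] open 1.001 ff 0.0
time: 18.85
eef_pos: [0.6101, -0.0232, 0.0463]
tcp_rot: [0.662, 0.749, 0.001, 0.001]
contact_force: [0.8, 0.2, 2.4]
opening: 1.003
finger_force: 1.6
t 18.85 case o,w,z [63.2 57.6 46.3] F out,w,z [0.  0.9 2.4] open 1.003 ff 1.6112997924210504
```

```bash
python3 -m crank '[[[1,-3,3],0,0],[[2,-3,6],0,0],[[3,-3,9],0,0],[[4,-3,11],0,0],[[4,-3,11],0,0]]';  python3 -c "
from h import *
st()"; python3 -m crank '[[[1.5,0,2.5],0,0],[[3,0,5],0,0],[[5,0,7],0,0],[[5,0,7],0,0]]';  python3 -c "
from h import *
st()"
```

```text
time: 19.35
eef_pos: [0.6066, -0.0197, 0.035]
tcp_rot: [0.662, 0.749, 0.0, 0.001]
contact_force: [3.7, -0.3, 5.0]
opening: 1.006
finger_force: 1.9
t 19.35 case o,w,z [58.8 55.3 35. ] F out,w,z [1.3 3.5 5. ] open 1.006 ff 1.8576431251130998
time: 19.75
eef_pos: [0.6045, -0.0144, 0.0266]
tcp_rot: [0.662, 0.749, -0.0, -0.001]
contact_force: [0.2, -0.9, 1.9]
opening: 0.998
finger_force: 1.0
t 19.75 case o,w,z [53.1 54.8 26.6] F out,w,z [ 1.  -0.1  1.9] open 0.998 ff 0.959879953879863
```

```bash
python3 -m crank '[[[2,0,2],0,0],[[4,0,4],0,0],[[6,0,5],0,0],[[6,0,5],0,0]]';  python3 -c "
from h import *
st()"; python3 -m crank '[[[2,0,1],0,0],[[4,0,2],0,0],[[4,0,2],0,0]]';  python3 -c "
from h import *
st()"
```

```text
time: 20.15
eef_pos: [0.6036, -0.0079, 0.0214]
tcp_rot: [0.662, 0.749, -0.0, -0.001]
contact_force: [1.1, 0.3, -0.2]
opening: 0.998
finger_force: 0.0
t 20.15 case o,w,z [46.6 55.8 21.4] F out,w,z [ 0.   1.1 -0.2] open 0.998 ff 0.0
time: 20.45
eef_pos: [0.6045, -0.0053, 0.0205]
tcp_rot: [0.662, 0.75, -0.0, 0.001]
contact_force: [0.8, -4.9, -2.2]
opening: 0.999
finger_force: 0.0
t 20.45 case o,w,z [44.4 57.4 20.5] F out,w,z [ 4.9 -0.7 -2.2] open 0.999 ff 0.0
```

The force dropped to zero, so it probably snapped over. Back out and check.

```bash
python3 -m crank '[[[-20,0,0],0,0],[[-50,0,0],0,0],[[-70,0,-40],0,0],[[-70,30,-90],0,0],[[-70,80,-130],0,0],[[-70,100,-150],0,0],[[-70,100,-150],0,0],[[-70,100,-150],0,0]]'
cat >> look.py <<'E'
    q=P[(o>-80)&(o<-10)&(abs(w)>65)&(abs(w)<110)&(z>120)&(z<145)]; print('lid top',np.linalg.lstsq(np.c_[q[:,0],np.ones(len(q))],q[:,2],rcond=None)[0])
    m=(abs(w)<11)&(o>8)&(o<80)&(z>15)&(z<66);
    for lo in range(15,66,6):
        q=P[m&(z>=lo)&(z<lo+6)]
        if len(q): print(lo,len(q),np.percentile(q[:,0],[2,50,98]).round(1))
    if n=='side': cv2.imwrite('pics/g.png',cv2.resize(c['frame'][175:265,215:335],(720,540),interpolation=2))
E
python3 look.py
```

```text
time: 21.25
eef_pos: [0.7126, -0.0613, 0.1713]
tcp_rot: [0.662, 0.749, 0.001, 0.0]
contact_force: [-0.6, -0.6, -0.4]
opening: 0.998
finger_force: 0.0
t 21.25 case o,w,z [129.6 144.4 171.3] F out,w,z [ 0.4 -0.8 -0.4] open 0.998 ff 0.0
top
lid top [1.44824653e-03 1.35794557e+02]
side
66 46 [ 3.2 11.9 16.8 18.5 19.9] -16.0 12.0
72 42 [ 3.5 10.3 15.6 17.1 19. ] -17.0 17.0
78 8 [15.3 16.  16.9 18.3 19.1] -16.0 15.0
84 20 [17.5 19.2 19.7 19.9 21.4] -16.0 16.0
90 29 [18.8 19.4 20.3 20.8 21.6] -16.0 16.0
96 37 [18.4 19.4 20.2 20.7 22.2] -16.0 16.0
102 39 [ 2.8 18.9 19.7 20.5 21.7] -16.0 16.0
108 36 [ 4.8 19.  19.9 20.3 21.3] -15.0 16.0
114 95 [ 4.3  8.7 14.  18.4 20.6] -16.0 16.0
lid top [-1.28028004e-04  1.34491792e+02]
15 1 [18.6 18.6 18.6]
21 24 [19.4 21.4 23.6]
27 25 [16.9 19.  20.8]
33 20 [16.7 18.8 21. ]
39 18 [17.3 18.4 19.6]
45 20 [12.  18.3 19.5]
51 19 [13.1 18.2 19.3]
57 27 [13.8 20.9 23.2]
63 13 [13.6 18.3 21. ]
```

View pics/g.png

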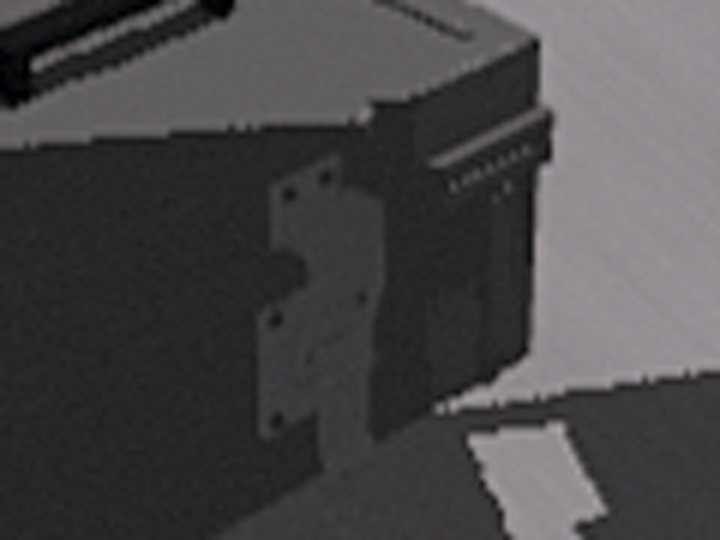

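The picture shows the lever flat and vertical on the front (outer face at o≈18.5 mm, within about 0.03 rad of home). The hook is on the keeper, the lid top is level and pulled down about 2.6 mm or more, and the robot is clear. Hand in.

```bash
python3 -c "
from plant import ctrl
print(ctrl.sign_off())"
```

```text
the job is handed in; nothing more can be done
None
```

The job is handed in: camera checks showed the lid pulled tight on its seal, the hook over the keeper, the lever home and the robot clear, and the bottle, syringe and elbow were never approached; the verdict itself was not reported back.

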